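# Click the filter wheel round to the green filter

### The arm

A 7-joint arm with a two-finger parallel gripper is mounted at the origin on the work surface; the furniture and walls round the work are solid. World frame = base frame: x ahead of the robot, y to its left, z up, the work surface at z = 0. Lengths are in m, angles in degrees, forces in N, time in s.
With the tool pointing down it reaches from about 0.4 to 0.925 m from the base axis. Payload 4.1 kg.
Tool frame: the origin (TCP) lies midway between the tips of the shut fingers; the grasp point (between the pads) lies 19 mm behind it (r.hold_point_z is the z of the grasp point in the tool frame, in m); z points along the fingers, y is the line along which they close (so a half turn about z gives the same grasp; the last joint's range is limited). The gripper opens to 85 mm and grips with 20 to 120 N. Pads are 22 mm wide; open, the fingers measure 114 mm over their backs; the gripper's body (76 mm by 85 mm) begins 54 mm behind the grasp point. The pads swing forward as they close: fully open they stand 13 mm farther back than shut.
Start: joints at [-5.672, 22.827, 2.584, 88.041, -1.071, 69.15, -2.905], TCP at [0.65, 0, 0.192] pointing down, gripper open.
Joint ranges: [-161.44, 161.44], [-28.35, 127.94], [-78.24, 83.42], [0, 140.83], [-78.03, 258.03], [13.02, 114.36], [-168.23, 168.23]. Speed limits (degrees/s): [147.25, 147.25, 180, 180, 180, 180, 180].

### API

Orientations are given as [roll, pitch, yaw] about the fixed x, y, z axes, in that order (R = Rz(yaw) Ry(pitch) Rx(roll)).
In Python, from rig import r gives the robot as it stands. The module is installed in compiled form; this text tells all that it offers.
- The arm moves only by the tool carry_out, never from a script. Its argument "rows" is a list of rows, each an object with "delta_pos": the shift along the world's x, y, z in cm, a list of three; "delta_rot": the turn, a rotation vector about the world's x, y, z in degrees, a list of three; "grip": the opening, from 0 (shut) to 1 (fully open). In form: [{"delta_pos": [x, y, z], "delta_rot": [ax, ay, az], "grip": grip}, ...]. A call has 1 to 20 rows; each row is the pose to reach, as a shift and turn from the pose commanded when the call began; what a row does not reach only later rows make up. A row lasts 1/8 s, in which the tool goes at most 62.5 mm and 10.7 degrees, less where a joint would pass 70% of its speed; a pose out of reach is approached as far as the arm can. A call with a gripper value outside its range is refused whole. The fingers move at their own pace and stop on an object; the grip force is fixed at half the most. Time passes only in rows, so rows that repeat a pose let the fingers close. It gives the time, the measured TCP pose, the force, the opening and the grip force at its end, in the units of the state.
- r.observe(): the state, without advancing time (a new reading comes with each control period).
- r.snapshot(name): name is "scene" or "top" or "wrist"; returns a dict with "color" (420x560x3 uint8, red, green, blue), "K" (3x3 intrinsics, pixels), "rvec" (rotation vector, rad) and "tvec" (3), from world to camera coordinates, as OpenCV has them. Camera axes: x right, y down, z forward; pixel columns grow to the right and rows downward; lengths in m; the calibration is good to about 2 mm. A picture is of the moment at which its call begins. There is no depth.
- r.finish_job(): hands the job in; it is judged then, once.
The state is a dict: "time_s": time; "q": joint angles; "qd": joint speeds; "tau": joint torques, N m; "eef_pos": TCP position; "tool_rot": TCP orientation; "ft_force": force on the tool from outside, world axes, zero at the start; "ft_torque": the same for the moment, N m; "width": finger opening in m; "finger_force": force on a finger pad.
Only numpy, scipy, OpenCV 4.12 (cv2) and the standard library are available. Lean on these libraries where they do the work, as an engineer would, in place of code of your own. Each camera call takes 0.05 s, during which the arm holds its last target. There are 200 camera calls.

### The job

Turn the five-position filter wheel on the bench until its green filter, the one marked with three white dots, sits centred under the fixed white ring and the wheel has clicked home there. Then let go, and leave the amber vial beside it standing where it is.

Things in the scene. Friction and masses are not known exactly. Their poses are not given: they have to be found in the camera images.
- wheel_stand: fixed grey stand, base plate 200x120 mm. Origin: on the table, on the wheel's vertical axis; z up, x points to the fixed white ring (36 mm across, 62 mm from the axis, top at height 42 mm) on its grey upright (84 to 102 mm from the axis, top 43 mm). The black wheel (160 mm across, top at 26 mm, hub cap to 32 mm) turns endlessly either way. At the start another filter is under the ring.
- green_filter (a point): centre of the green filter (22 mm across, three white dots inward of it) on the wheel, 62 mm from its axis, height 28 mm. Counter-clockwise from it, seen from above: blue (4 dots), white (5), red (1), yellow (2), 72 degrees apart. The wheel clicks into rest where any filter is under the ring; let go off a click, it falls into the nearest, tipping over halfway (36 degrees).
- crank_grip (a point): middle (height 70 mm) of the upright red crank knob that turns the wheel: a cylinder 18 mm thick, from height 48 to 88 mm, spinning freely on a pin on the wheel 36 mm from the wheel's axis, straight across from the green filter. It takes about 2 to 5 N to turn. The pin passes clear inside the ring; fingertips kept above height 50 mm clear all of the stand.
- amber_vial: loose amber glass vial with a black cap, 36 mm across, 78 mm tall, standing upright beside the stand. Origin: centre of its underside, z up.
There are look-alikes about, which are no part of the job. Of the things that look like the wheel_stand, the largest one is meant.

How it is judged:
By the outcome, as a careful person would: the job done as asked, in the order asked, and still so for the second after the job is handed in, with the robot touching nothing.
It also fails if it takes over 32 s, if anything falls off the work surface, if the arm or the gripper's body presses on something with over 40 N, if the wrist force passes 120 N, or if a joint passes its speed limit or range.

## Working session

There is one attempt and no reset: what is moved stays moved. The work goes in short steps, Python scripts to look and compute and a tool call to move; the robot and the scene stay as the last step left them, time stands still between calls to the robot, and variables do not carry over. Pictures are saved under pics/ and viewed, at most 10 in all, crops included, and the job is handed in when it is done.

Besides the shell and the picture viewer there is one more tool, called after "Request:" by a JSON object that holds its "method" and its "body". carry_out: Moves the arm, as the interface text tells. Its arguments: {"type":"object","properties":{"rows":{"type":"array"}},"required":["rows"]}

```bash
mkdir -p pics
cat > h.py <<'E'
import numpy as np, cv2
from rig import r
def snap(n,f=None):
    s=r.snapshot(n)
    if f: cv2.imwrite('pics/'+f,cv2.cvtColor(s['color'],cv2.COLOR_RGB2BGR))
    return s
def ray(s,u,v,z):
    R=cv2.Rodrigues(np.array(s['rvec'],float))[0];t=np.array(s['tvec'],float).ravel()
    c=-R.T@t; d=R.T@np.linalg.inv(s['K'])@np.array([u,v,1.])
    return c+d*(z-c[2])/d[2]
def proj(s,P):
    return cv2.projectPoints(np.array(P,float).reshape(-1,3),np.array(s['rvec'],float),np.array(s['tvec'],float),np.array(s['K'],float),None)[0].reshape(-1,2)
E
python3 - <<'E'
from h import *
a=snap('top')['color'];b=snap('scene')['color']
cv2.imwrite('pics/top.png',a[:,:,::-1]);cv2.imwrite('pics/scene.png',b[:,:,::-1])
E
```

```text
(no output)
```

View pics/top.png

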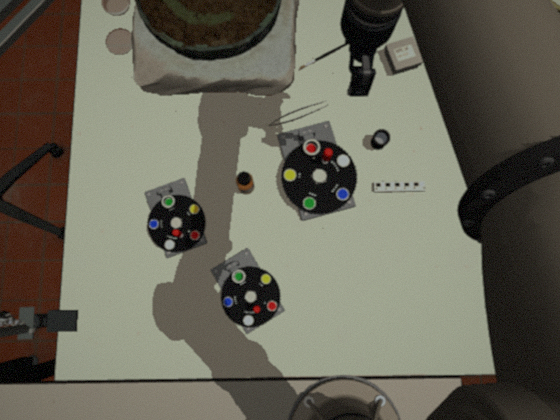

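View pics/scene.png

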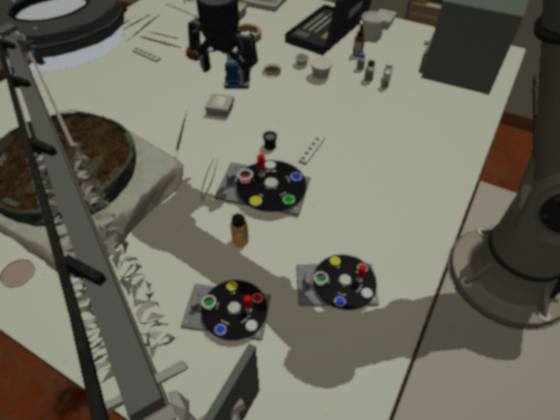

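The top view shows three wheels: (318,177), the largest; (176,223); and (250,297). The wanted one is at (318,177), with its ring at (311,147) and red under it, green at (309,203) and the knob near (328,153). The amber vial is at (244,183), and a dark bottle look-alike is at (380,138). Next I measure and check with one close crop.

```bash
cat > m.py <<'E'
from h import *
def blobs(s,box,kind):
    u0,v0,u1,v1=box;c=s['color'][v0:v1,u0:u1].astype(int);R,G,B=c[...,0],c[...,1],c[...,2]
    m={'red':(R>90)&(R>2*G)&(R>2*B),'green':(G>70)&(G>1.5*R)&(G>1.3*B),'blue':(B>90)&(B>1.6*R),'yellow':(R>110)&(G>100)&(B<.6*G),'dark':(R+G+B<100),'amber':(R>80)&(R>1.3*G)&(B<.6*R)}[kind].astype(np.uint8)
    n,_,st,ce=cv2.connectedComponentsWithStats(m)
    return [(int(st[i,4]),(ce[i]+[u0,v0]).round(1)) for i in range(1,n) if st[i,4]>8]
E
python3 - <<'E'
from m import *
s=snap('top');box=(272,120,365,225)
for k in('green','blue','yellow'):
    for a,c in blobs(s,box,k): print(k,a,c,ray(s,*c,.028).round(4))
for a,c in blobs(s,box,'red'): print('red',a,c,'z28',ray(s,*c,.028).round(4),'z75',ray(s,*c,.075).round(4))
for a,c in blobs(s,box,'dark'): 
    if a>500: print('dark',a,c,ray(s,*c,.026).round(4))
s2=snap('scene')
for k in('red','green','blue','yellow'):
    for a,c in blobs(s2,(215,145,315,218),k): print('scene',k,a,c,ray(s2,*c,.07 if k=='red' else .028).round(4))
print('vial',[(a,c,ray(s,*c,.04).round(3)) for k in('amber',) for a,c in blobs(s,(225,160,265,200),k)],[(a,c,ray(s2,*c,.03).round(3)) for a,c in blobs(s2,(220,205,260,250),'amber')])
cv2.imwrite('pics/c1.png',cv2.resize(np.hstack([s['color'][118:222,268:368],s2['color'][130:234,215:315]])[:,:,::-1],None,fx=4,fy=4,interpolation=2))
o=r.observe();print(o['eef_pos'],o['tool_rot'],o['width'],r.hold_point_z,o['time_s'])
E
```

```text
green 77 [308.9 202.6] [0.4645 0.0601 0.028 ]
blue 78 [342.4 193.5] [ 0.483  -0.0105  0.028 ]
yellow 84 [289.4 174.5] [0.5254 0.0996 0.028 ]
red 58 [310.9 147.7] z28 [0.5837 0.0527 0.028 ] z75 [0.5679 0.0569 0.075 ]
red 60 [328.  151.8] z28 [0.5741 0.0165 0.028 ] z75 [0.5589 0.0227 0.075 ]
dark 2754 [317.7 178.4] [0.5167 0.04   0.026 ]
scene red 31 [260.7 156.7] [0.5629 0.0136 0.07  ]
scene red 12 [244.5 175.5] [0.563  0.0823 0.07  ]
scene green 62 [288.3 198.4] [0.465  0.0609 0.028 ]
scene blue 56 [295.9 175.6] [ 0.4834 -0.0097  0.028 ]
scene yellow 73 [255.2 199.6] [0.5269 0.0999 0.028 ]
vial [(76, array([245.5, 185.9]), array([0.499, 0.191, 0.04 ]))] [(195, array([238.2, 236.4]), array([0.504, 0.204, 0.03 ]))]
[6.49569910e-01 5.66285226e-05 1.91562548e-01] [-1.79931130e+02  3.94938091e-03  9.00067629e+01] 0.08537225058846289 -0.0187 0.2
```

View pics/c1.png

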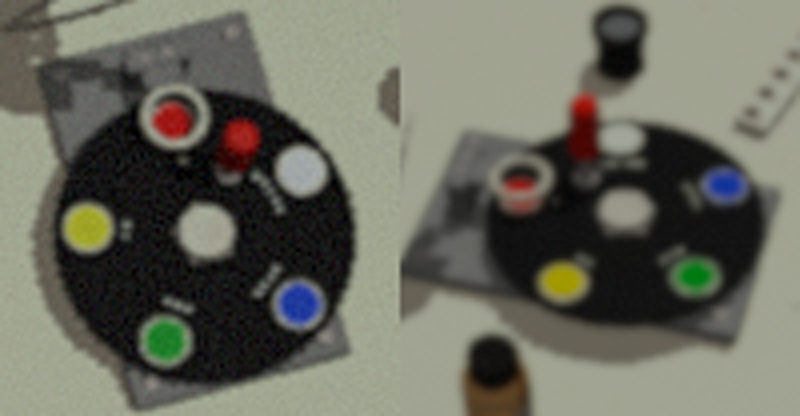

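The crop confirms the choice: the large wheel has red (1 dot) in the ring, green (3 dots) at lower left and the knob next to the ring. The fit puts the axis at about (0.523, 0.038), the ring at about 14.7° and the knob at about −21.3°, i.e. (0.5565, 0.0245). The wheel has to turn 144° clockwise, which keeps the knob away from the ring.

Request:
{"method": "carry_out", "body": {"rows": [{"delta_pos": [-4.6,1.2,0],"delta_rot": [0,0,0],"grip": 1},{"delta_pos": [-9.2,2.4,0],"delta_rot": [0,0,0],"grip": 1},{"delta_pos": [-9.2,2.4,-3],"delta_rot": [0,0,0],"grip": 1},{"delta_pos": [-9.2,2.4,-6],"delta_rot": [0,0,0],"grip": 1},{"delta_pos": [-9.2,2.4,-6],"delta_rot": [0,0,0],"grip": 1}]}}

```text
time_s: 0.82
eef_pos: [0.5557, 0.0238, 0.1301]
tool_rot: [-179.7, 0.0, 90.0]
ft_force: [0.1, 0.1, -0.4]
width: 0.0854
finger_force: 0.0
```

Run:
```python
from m import *
s=snap('wrist','w1.png'); o=r.observe(); print(o['eef_pos'],o['time_s'],o['ft_force'])
for a,c in blobs(s,(0,0,560,420),'red'): print(a,c,ray(s,*c,.088).round(4),ray(s,*c,.028).round(4))
for a,c in blobs(s,(0,0,560,420),'green'): print('g',a,c,ray(s,*c,.028).round(4))
print(proj(s,[.5565,.0245,.088]))
```

```text
[0.5573694  0.02396004 0.13175443] 0.875 [ 0.05936584 -0.39640091  0.25913326]
582 [312.9 151.6] [0.5774 0.0638 0.088 ] [0.5827 0.0532 0.028 ]
801 [278.6 205.8] [0.5567 0.0294 0.088 ] [0.5566 0.0097 0.028 ]
g 593 [158.  142.1] [0.4651 0.0604 0.028 ]
[[278.20832377 213.15636061]]
```

View pics/w1.png

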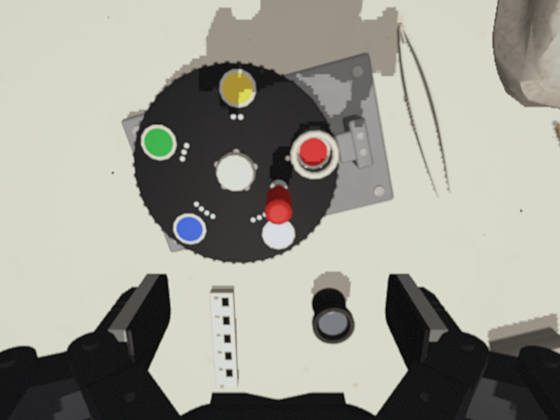

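The wrist view shows the knob top at (278,211), where I predicted it (278,213), with both fingers clear of it. Descending and gripping.

Request:
{"method": "carry_out", "body": {"rows": [{"delta_pos": [0,0,-3],"delta_rot": [0,0,0],"grip": 1},{"delta_pos": [0,0,-6],"delta_rot": [0,0,0],"grip": 1},{"delta_pos": [0,0,-7.5],"delta_rot": [0,0,0],"grip": 1},{"delta_pos": [0,0,-7.5],"delta_rot": [0,0,0],"grip": 0.5},{"delta_pos": [0,0,-7.5],"delta_rot": [0,0,0],"grip": 0.1},{"delta_pos": [0,0,-7.5],"delta_rot": [0,0,0],"grip": 0.1},{"delta_pos": [0,0,-7.5],"delta_rot": [0,0,0],"grip": 0.1},{"delta_pos": [0,0,-7.5],"delta_rot": [0,0,0],"grip": 0.1},{"delta_pos": [0,0,-7.5],"delta_rot": [0,0,0],"grip": 0.1}]}}

```text
time_s: 2.0
eef_pos: [0.558, 0.024, 0.0573]
tool_rot: [180.0, 0.0, 90.0]
ft_force: [0.3, 0.7, 0.3]
width: 0.0085
finger_force: 0.0
```

Run:
```python
from h import *
c=np.array([.523,.0378]);p0=None
for d in range(0,150,12):
    t=np.radians(-21.3-d); p=c+.036*np.array([np.cos(t),np.sin(t)])
    if p0 is None:p0=p
    print(d,((p-p0)*100).round(2))
```

```text
0 [0. 0.]
12 [-0.35 -0.67]
24 [-0.82 -1.25]
36 [-1.41 -1.72]
48 [-2.08 -2.06]
60 [-2.81 -2.25]
72 [-3.56 -2.29]
84 [-4.3  -2.16]
96 [-5.01 -1.89]
108 [-5.63 -1.48]
120 [-6.16 -0.94]
132 [-6.57 -0.31]
144 [-6.84  0.39]
```

The fingers closed to 8.5 mm with no force, so the grasp missed the knob. Looking.

Run:
```python
from m import *
s=snap('wrist'); s2=snap('scene'); s3=snap('top')
cv2.imwrite('pics/w2.png',np.hstack([s['color'][60:400,100:460],cv2.resize(s2['color'][110:230,200:327],(360,340),interpolation=2)])[:,:,::-1])
for a,c in blobs(s,(0,0,560,420),'red'): print(a,c,ray(s,*c,.088).round(4),ray(s,*c,.07).round(4))
for k in('green','yellow','blue','red'):print(k,[(a,c,ray(s3,*c,.028).round(4)) for a,c in blobs(s3,(272,120,365,225),k)])
```

```text
1013 [318.3 173.9] [0.5756 0.0674 0.088 ] [0.5776 0.0632 0.07  ]
1454 [274.4 249.1] [0.5573 0.0334 0.088 ] [0.5571 0.0251 0.07  ]
green [(78, array([308.9, 202.5]), array([0.4647, 0.0601, 0.028 ]))]
yellow [(82, array([289.5, 174.6]), array([0.5252, 0.0994, 0.028 ]))]
blue [(77, array([342.3, 193.5]), array([ 0.483 , -0.0103,  0.028 ]))]
red [(60, array([310.8, 147.8]), array([0.5835, 0.0529, 0.028 ]))]
```

View pics/w2.png

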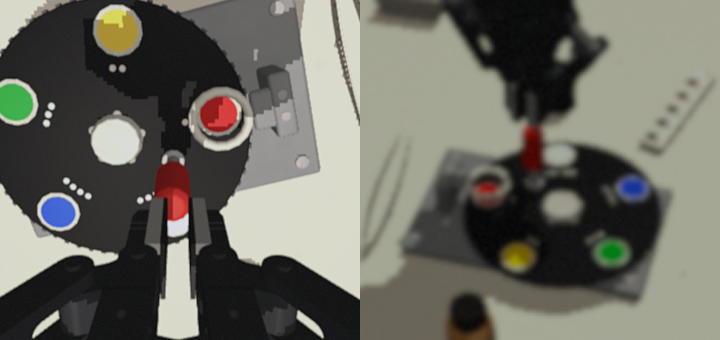

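Run:
```python
from m import *
o=r.observe();print({k:np.round(o[k],4) for k in('time_s','eef_pos','tool_rot','width','finger_force','ft_force')})
s=snap('wrist');s2=snap('scene');e=np.array(o['eef_pos'])
P=[e,e+[0,.011,0],e+[0,-.011,0],e+[0,0,.03],[.5565,.0245,.088],[.5565,.0245,.048],[.5565,.0155,.088],[.5565,.0335,.088]]
print(proj(s,P).round(0).tolist());print(proj(s2,P).round(0).tolist())
im=s['color'].copy()[140:360,170:390]
im=cv2.resize(im,None,fx=2.7,fy=2.7,interpolation=2)
cv2.imwrite('pics/w3.png',im[:,:,::-1])
R=cv2.Rodrigues(np.array(s['rvec']))[0];print('cam',-R.T@np.ravel(s['tvec']))
```

```text
{'time_s': np.float64(2.15), 'eef_pos': array([0.558 , 0.024 , 0.0572]), 'tool_rot': array([1.799989e+02, 1.500000e-03, 9.000510e+01]), 'width': np.float64(0.0083), 'finger_force': np.float64(0.0), 'ft_force': array([0.0689, 0.2878, 0.2559])}
[[276.0, 241.0], [276.0, 221.0], [276.0, 260.0], [276.0, 267.0], [273.0, 267.0], [274.0, 233.0], [273.0, 285.0], [273.0, 249.0]]
[[260.0, 164.0], [258.0, 167.0], [263.0, 161.0], [260.0, 155.0], [260.0, 155.0], [261.0, 168.0], [263.0, 152.0], [258.0, 157.0]]
cam [0.55870078 0.10313902 0.2389876 ]
```

View pics/w3.png

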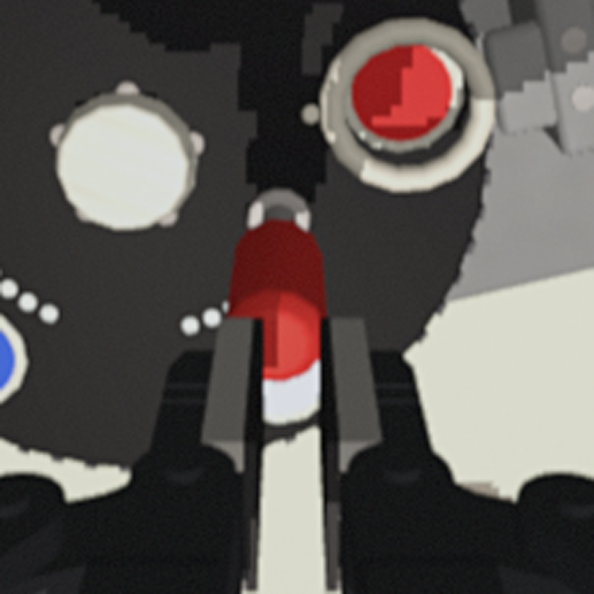

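Run:
```python
from h import *
o=r.observe();s=snap('wrist')
for z in (.057,.075,.09,.1,.11,.12):
    a=ray(s,267,258.5,z);b=ray(s,289.3,258.5,z);print(z,((a+b)/2).round(4),'gap',round((b-a)[0],4))
# pad far end (upper end of the light pad, row 442) and outer width
    
s2=snap('scene');cv2.imwrite('pics/s4.png',cv2.resize(s2['color'][90:215,200:320],None,fx=4.6,fy=4.6,interpolation=2)[:,:,::-1])
for z in (.057,.09,.1,.11): print(z,proj(s2,[.558,.024,z]))
```

```text
0.057 [0.5589 0.0136 0.057 ] gap 0.012
0.075 [0.5589 0.0225 0.075 ] gap 0.0108
0.09 [0.5589 0.0298 0.09  ] gap 0.0098
0.1 [0.5589 0.0348 0.1   ] gap 0.0091
0.11 [0.5589 0.0397 0.11  ] gap 0.0085
0.12 [0.5589 0.0446 0.12  ] gap 0.0078
0.057 [[260.37859655 164.36715622]]
0.09 [[259.93793614 153.60229486]]
0.1 [[259.79981441 150.22812918]]
0.11 [[259.65946749 146.79960456]]
```

View pics/s4.png

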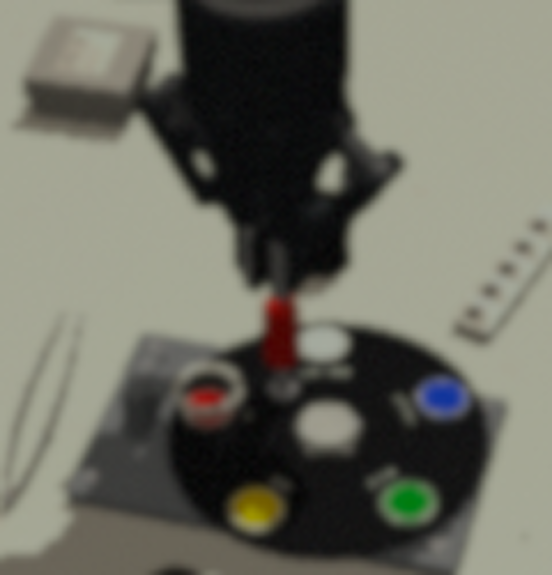

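The scene view shows the shut fingertips at (262,154), just above the top of the knob. They are about 33 mm higher than the reported TCP z suggests, so they closed over the knob without touching it. I'll open, go down 1.5 cm with a small xy correction, close, and see if the fingers meet the knob.

Request:
{"method": "carry_out", "body": {"rows": [{"delta_pos": [0,0,0],"delta_rot": [0,0,0],"grip": 0.6},{"delta_pos": [0,0,0],"delta_rot": [0,0,0],"grip": 0.6},{"delta_pos": [-0.1,0.3,0],"delta_rot": [0,0,0],"grip": 0.6},{"delta_pos": [-0.1,0.3,-0.8],"delta_rot": [0,0,0],"grip": 0.6},{"delta_pos": [-0.1,0.3,-1.5],"delta_rot": [0,0,0],"grip": 0.6},{"delta_pos": [-0.1,0.3,-1.5],"delta_rot": [0,0,0],"grip": 0.1},{"delta_pos": [-0.1,0.3,-1.5],"delta_rot": [0,0,0],"grip": 0.1},{"delta_pos": [-0.1,0.3,-1.5],"delta_rot": [0,0,0],"grip": 0.1},{"delta_pos": [-0.1,0.3,-1.5],"delta_rot": [0,0,0],"grip": 0.1}]}}

```text
time_s: 3.48
eef_pos: [0.5556, 0.027, 0.0422]
tool_rot: [-179.8, 0.0, 90.0]
ft_force: [-5.8, -0.3, 4.3]
width: 0.0136
finger_force: 58.7
```

Run:
```python
from h import *
s=snap('wrist');s2=snap('scene');
a=cv2.resize(s['color'][140:340,190:370],(540,600),interpolation=2);b=cv2.resize(s2['color'][120:190,238:268],(257,600),interpolation=2)
cv2.imwrite('pics/w5.png',np.hstack([a,b])[:,:,::-1])
```

```text
(no output)
```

View pics/w5.png

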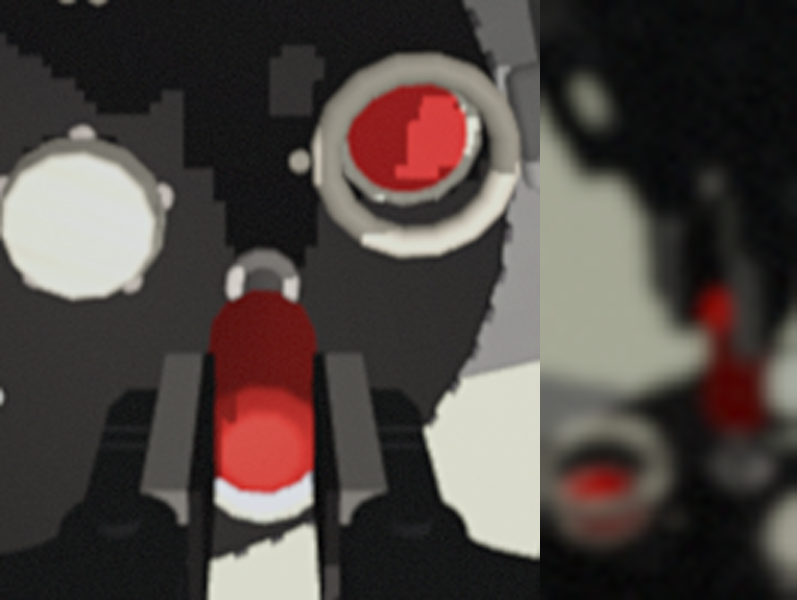

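The pads now hold the upper part of the knob squarely (wrist crop: knob centred between them at (265,440)). The tips sit near z = 0.07, clear of everything. I'll re-grip 0.8 cm deeper, then turn.

Request:
{"method": "carry_out", "body": {"rows": [{"delta_pos": [0,0,0],"delta_rot": [0,0,0],"grip": 0.5},{"delta_pos": [0,0,0],"delta_rot": [0,0,0],"grip": 0.5},{"delta_pos": [0.05,0,-0.8],"delta_rot": [0,0,0],"grip": 0.5},{"delta_pos": [0.05,0,-0.8],"delta_rot": [0,0,0],"grip": 0.1},{"delta_pos": [0.05,0,-0.8],"delta_rot": [0,0,0],"grip": 0.1},{"delta_pos": [0.05,0,-0.8],"delta_rot": [0,0,0],"grip": 0.1},{"delta_pos": [0.05,0,-0.8],"delta_rot": [0,0,0],"grip": 0.1}]}}

```text
time_s: 4.45
eef_pos: [0.5555, 0.0268, 0.0339]
tool_rot: [-179.8, 0.0, 90.0]
ft_force: [-4.9, -0.6, 3.7]
width: 0.0152
finger_force: 58.6
```

Request:
{"method": "carry_out", "body": {"rows": [{"delta_pos": [-0.16,-0.33,0],"delta_rot": [0,0,0],"grip": 0.1},{"delta_pos": [-0.35,-0.67,0],"delta_rot": [0,0,0],"grip": 0.1},{"delta_pos": [-0.58,-0.96,0],"delta_rot": [0,0,0],"grip": 0.1},{"delta_pos": [-0.82,-1.25,0],"delta_rot": [0,0,0],"grip": 0.1},{"delta_pos": [-1.1,-1.5,0],"delta_rot": [0,0,0],"grip": 0.1},{"delta_pos": [-1.41,-1.72,0],"delta_rot": [0,0,0],"grip": 0.1},{"delta_pos": [-1.41,-1.72,0],"delta_rot": [0,0,0],"grip": 0.1}]}}

```text
time_s: 5.32
eef_pos: [0.5423, 0.0096, 0.034]
tool_rot: [-179.9, -0.0, 90.0]
ft_force: [-2.9, 4.5, -1.3]
width: 0.0151
finger_force: 58.7
```

```bash
cat > ang.py <<'E'
from m import *
s=snap('top');c=np.array([.523,.0378])
for k in('green','yellow','blue'):
    for a,p in blobs(s,(272,120,365,225),k):
        if a>25: q=ray(s,*p,.028)[:2]-c; print(k,a,np.degrees(np.arctan2(q[1],q[0])).round(1),np.hypot(*q).round(4))
o=r.observe();print({k:np.round(o[k],4).tolist() for k in('time_s','eef_pos','width','finger_force','ft_force')})
E
python3 ang.py
```

```text
green 71 125.2 0.0619
yellow 78 53.1 0.0606
blue 78 -163.2 0.0628
{'time_s': 5.375, 'eef_pos': [0.5423, 0.0097, 0.034], 'width': 0.0151, 'finger_force': 58.704, 'ft_force': [-3.4131, 4.4662, -1.2952]}
```

The wheel turned 33° with forces under 6 N. Continuing the arc.

Request:
{"method": "carry_out", "body": {"rows": [{"delta_pos": [-0.32,-0.19,0],"delta_rot": [0,0,0],"grip": 0.1},{"delta_pos": [-0.67,-0.34,0],"delta_rot": [0,0,0],"grip": 0.1},{"delta_pos": [-1.04,-0.45,0],"delta_rot": [0,0,0],"grip": 0.1},{"delta_pos": [-1.4,-0.53,0],"delta_rot": [0,0,0],"grip": 0.1},{"delta_pos": [-1.78,-0.56,0],"delta_rot": [0,0,0],"grip": 0.1},{"delta_pos": [-2.15,-0.57,0],"delta_rot": [0,0,0],"grip": 0.1},{"delta_pos": [-2.53,-0.52,0],"delta_rot": [0,0,0],"grip": 0.1},{"delta_pos": [-2.89,-0.44,0],"delta_rot": [0,0,0],"grip": 0.1},{"delta_pos": [-3.26,-0.32,0],"delta_rot": [0,0,0],"grip": 0.1},{"delta_pos": [-3.6,-0.17,0],"delta_rot": [0,0,0],"grip": 0.1},{"delta_pos": [-3.93,0.02,0],"delta_rot": [0,0,0],"grip": 0.1},{"delta_pos": [-4.22,0.24,0],"delta_rot": [0,0,0],"grip": 0.1},{"delta_pos": [-4.5,0.5,0],"delta_rot": [0,0,0],"grip": 0.1},{"delta_pos": [-4.75,0.78,0],"delta_rot": [0,0,0],"grip": 0.1},{"delta_pos": [-4.98,1.08,0],"delta_rot": [0,0,0],"grip": 0.1},{"delta_pos": [-5.16,1.41,0],"delta_rot": [0,0,0],"grip": 0.1},{"delta_pos": [-5.32,1.75,0],"delta_rot": [0,0,0],"grip": 0.1},{"delta_pos": [-5.43,2.11,0],"delta_rot": [0,0,0],"grip": 0.1},{"delta_pos": [-5.43,2.11,0],"delta_rot": [0,0,0],"grip": 0.1}]}}

```text
time_s: 7.75
eef_pos: [0.4867, 0.0314, 0.034]
tool_rot: [-179.8, 0.0, 90.1]
ft_force: [-3.6, -2.5, -4.3]
width: 0.0151
finger_force: 59.5
```

```bash
python3 ang.py
```

```text
green 62 13.0 0.0621
blue 76 85.7 0.0617
{'time_s': 7.8, 'eef_pos': [0.4868, 0.0313, 0.034], 'width': 0.0151, 'finger_force': 59.5341, 'ft_force': [-4.1633, -3.2563, -4.4545]}
```

Green is at about 13° against the ring's 14.7°. Releasing and rising clear.

Request:
{"method": "carry_out", "body": {"rows": [{"delta_pos": [0,0,0],"delta_rot": [0,0,0],"grip": 0.6},{"delta_pos": [0,0,0],"delta_rot": [0,0,0],"grip": 0.6},{"delta_pos": [0,0,0],"delta_rot": [0,0,0],"grip": 0.6},{"delta_pos": [0,0,0],"delta_rot": [0,0,0],"grip": 0.6},{"delta_pos": [0,0,2],"delta_rot": [0,0,0],"grip": 0.6},{"delta_pos": [0,0,5],"delta_rot": [0,0,0],"grip": 0.6},{"delta_pos": [0,0,9],"delta_rot": [0,0,0],"grip": 0.6},{"delta_pos": [0,0,13],"delta_rot": [0,0,0],"grip": 0.6},{"delta_pos": [0,0,13],"delta_rot": [0,0,0],"grip": 0.6},{"delta_pos": [0,0,13],"delta_rot": [0,0,0],"grip": 0.6}]}}

```text
time_s: 9.05
eef_pos: [0.4886, 0.0309, 0.1637]
tool_rot: [-180.0, 0.0, 90.0]
ft_force: [-0.1, -0.3, -0.6]
width: 0.051
finger_force: 0.0
```

```bash
python3 ang.py
python3 - <<'E'
from h import *
s=snap('wrist');s2=snap('scene')
cv2.imwrite('pics/w6.png',np.hstack([cv2.resize(s['color'],(420,315)),cv2.resize(s2['color'][130:265,190:330],(327,315),interpolation=2)])[:,:,::-1])
E
```

```text
green 61 13.5 0.0629
blue 77 87.3 0.0616
{'time_s': 9.1, 'eef_pos': [0.4881, 0.0309, 0.1631], 'width': 0.0512, 'finger_force': 0.0, 'ft_force': [0.5822, 1.7621, -0.1236]}
```

View pics/w6.png

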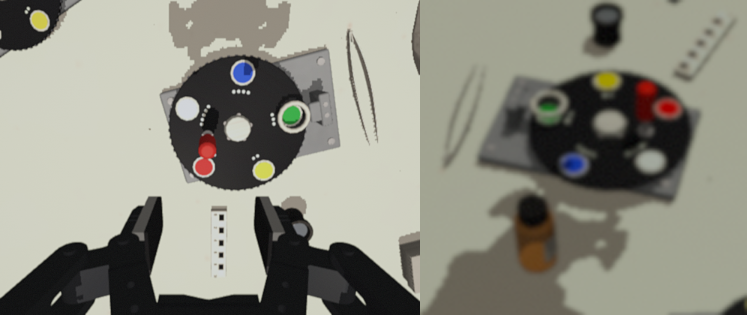

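Green (3 dots) sits in the ring at (292,115). Blue is at 87.3°, exactly where yellow rested at the start, so the wheel has clicked home. The vial is standing and the arm is clear.

```bash
python3 -c "
from rig import r
print(r.finish_job())"
```

```text
the job is handed in; nothing more can be done
None
```

I turned the wheel 144° clockwise by its knob until the green filter clicked home under the white ring, then let go with the arm clear and the amber vial still standing, and handed the job in at about 9 s.

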